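# Clamp the glass jar and stop at the torque clutch's slip

## Robot

A 7-joint arm with a two-finger parallel gripper is mounted at the origin on the work surface. World frame = base frame: x ahead of the robot, y to its left, z up, the work surface at z = 0. Lengths are in m, angles in rad, forces in N, time in s.
With the tool pointing down it reaches from about 0.425 to 0.925 m from the base axis. Payload 6.8 kg.
Tool frame: the origin (TCP) lies at the centre of the arm's flange, where the gripper is bolted on; the fingertips stand 173 mm ahead of it and the grasp point (between the pads) lies 155 mm ahead of it (r.hold_point_z is the distance from the TCP to the grasp point, in m); z points along the fingers, x is the direction in which the jaws open and shut, and the axes are right-handed (so a half turn about z gives the same grasp; the last joint's range is limited). The gripper opens to 85 mm and grips with 20 to 120 N. Pads are 22 mm wide; open, the fingers measure 114 mm over their backs; the gripper's body (76 mm by 85 mm) begins 54 mm behind the grasp point. The pads swing forward as they close: fully open they stand 13 mm farther back than shut.
Start: joints at [0.997, 0.477, 0.022, 1.555, -0.011, 1.109, -0.083], TCP at [0.303, -0.603, 0.405] pointing down, gripper open.
Joint ranges: [-2.96, 2.96], [-0.34, 2.1], [-1.41, 1.46], [0.24, 2.44], [-1.37, 4.51], [0.17, 1.92], [-2.96, 2.96]. Speed limits (rad/s): [2.39, 2.39, 3.14, 3.14, 3.14, 3.14, 3.14].

## Interface

Orientations are given as a rotation vector (axis times angle).
In Python, from bench import r gives the robot as it stands.
- The arm moves only by the tool apply_moves, never from a script. Its arguments are lists of equal length, an entry for each row: "dp": the shift along the tool's x, y, z scaled (see below), a list of three; "twist": the turn, a rotation vector about the tool's x, y, z scaled (see below), a list of three; "jaw": the closure in counts, from 0 (fully open) to 255 (shut). In form: {"dp": [[x, y, z], ...], "twist": [[rx, ry, rz], ...], "jaw": [jaw, ...]}. A call has 1 to 20 rows; each row shifts and turns the pose as measured when the row begins, along the tool's axes as they then stand; what a row does not reach is not made up. The controller multiplies each number of a shift by 12 cm and each number of a turn by 120 degrees. A row lasts 1/10 s, in which the tool goes at most 50 mm and 8.59 degrees, less where a joint would pass 70% of its speed; a pose out of reach is approached as far as the arm can. A call with a number of a shift or a turn outside -1 to 1 is refused whole. A call with a gripper value outside its range is refused whole. The fingers move at their own pace and stop on an object; "grip_force" is the grip in N (left out, the last holds). Time passes only in rows, so rows that do not move let the fingers close. It gives the time, the measured TCP pose, the force and the opening at its end, in the units of the state.
- r.get_obs(): the state, without advancing time (a new reading comes with each control period).
- r.grab_frame(name): name is "scene" or "top" or "wrist"; returns a dict with "color" (420x560x3 uint8, red, green, blue), "z_map" (420x560 float32, m along the optical axis (not along the pixel's ray), 0 where there is no reading), "intrinsics" (3x3 intrinsics, pixels), "R" (3x3) and "t" (3): a world point X has camera coordinates R X + t; the wrist camera has in their place "hand_eye" (4x4, takes a point from camera to tool coordinates, whose origin is the TCP and whose axes are the tool frame's). Camera axes: x right, y down, z forward; pixel columns grow to the right and rows downward; lengths in m; the calibration is good to about 2 mm. A picture is of the moment at which its call begins: read the wrist's pose just before it.
- r.hand_in(): hands the job in, once; it reports no verdict.
The state is a dict: "clock": time; "joints": joint angles; "qvel": joint speeds; "tau": joint torques, N m; "tcp_pos": TCP position; "orientation": TCP orientation; "contact_force": force on the tool from outside, world axes, zero at the start; "moment": the same for the moment, N m; "grip_width": finger opening in m.
Only numpy, scipy, OpenCV 4.12 (cv2) and the standard library are available. Lean on these libraries where they do the work, as an engineer would, in place of code of your own. Each camera call takes 0.05 s, during which the arm holds its last target.

## Task

Pick up the small glass jar and stand it upright on the jar clamp's base plate, in the gap between the moving jaw and the V-shaped rest, and let go of it. Then turn the clamp's yellow handle clockwise (seen from above) until its torque clutch slips, and stop right there - turned on past that short slip the clutch locks and the glass is crushed - and let go, leaving the jar gripped and upright. Handle the glass gently and leave the other things on the bench where they are.

Things in the scene. Friction and masses are not known exactly. Their poses are not given: they have to be found in the camera images.
- jar: Small clear glass jar with a round aluminium lid, loose, 0.13 to 0.25 kg; body 50 mm diameter up to 60 mm height, then a shoulder, lid 45 mm diameter from 74 to 90 mm height (its top). Origin: centre of its underside; z up. Grip it with no more than 25 N a finger.
- clamp: Jar clamp fixed to the bench; place and yaw (within 20 degrees) vary. Steel base plate 90 x 240 x 6 mm, origin under its centre; its y axis is the clamping direction. At y -110 to -10 mm a blue gearbox, 70 mm wide, 60 mm high; handle axis at y -60 mm. At the +y end a fixed V-shaped rubber rest opening to -y, top 46 mm high, 54 mm wide. Between jaw and rest the sides are open.
- seat (a point): Point on top of the clamp's base plate (6 mm above the bench) in the middle of the gap for the jar; axes as the clamp's. The gap is 62 mm for the 50 mm jar: a jar centred here has 6 mm free each way along y, until the jaw slides it into the V.
- jaw: Moving jaw, steel block with rubber face, 44 mm wide, top 46 mm above the bench. Its origin starts at the clamp's origin and shifts along the clamp's +y as the handle turns clockwise, 12 mm per radian. Its pressing face lies at y = +29 mm in its own frame.
- handle: Yellow bar handle on the gearbox, 64 mm long (own x), 16 mm wide (own y), turning about the vertical. Origin on its axis 80 mm above the bench; the bar spans 82 to 106 mm above the bench, above a steel collar of 44 mm diameter (top 72 mm above the bench). Start angle arbitrary. The turn may need a second grasp; let go, the handle stays and the gearbox keeps its hold on the jar.
- clutch (a point): Clutch, on the handle's axis below the bar. Clockwise, the handle first runs almost freely through a hidden play of 0 to 1 rad (different each time, not seen in its angle), then drives the jaw at 0.12 N m for about 1 rad until the jar is pinched, then the clutch slips at about 0.30 N m. It slips 0.5 rad so, then locks and the pinch shoots up. Holding still shows a bit less torque than turning.
- tier_low: Lower of two stacked open round steel tiffin tiers, 110 mm diameter, 50 mm tall; origin: centre of underside. Leave alone.
- tier_top: Upper of the two stacked tiffin tiers, same size. Leave alone.
- tier_single: Third tiffin tier, standing by itself, same size. Leave alone.
- case: White mouthguard case with blue press-button clasp, 62 x 85 x 27 mm; origin: centre of underside. Leave alone.
- carabiner: Aluminium carabiner lying flat, about 100 x 60 x 10 mm, red gate. Leave alone.
- grip_ring: Red silicone grip ring lying flat, 72 mm outside, 52 mm inside diameter, 14 mm thick. Leave alone.
Things that resemble listed ones, but are neither listed nor needed, are in the scene too. Leave any green or orange look-alike of the jar alone.

How it is judged:
By the outcome, as a careful person would: the job done as asked, in the order asked, and still so for the second after the job is handed in, with the robot touching nothing.
It also fails if it takes over 72 s, if anything falls off the work surface, if the arm or the gripper's body presses on something with over 40 N, if the wrist force passes 120 N, or if a joint passes its speed limit or range.

## Working session

There is one attempt and no reset: what is moved stays moved. The work goes in short steps, Python scripts to look and compute and a tool call to move; the robot and the scene stay as the last step left them, time stands still between calls to the robot, and variables do not carry over. Pictures are saved under pics/ and viewed, and the job is handed in when it is done.

Besides the shell and the picture viewer there is one more tool, called after "Request:" as name(argument=value, ...) on one line, values as JSON. apply_moves: Moves the arm, as the interface text tells. Shifts and turns lie within -1 to 1; 1 stands for 12 cm of shift or 120 degrees of turn. Its arguments: {"type":"object","properties":{"dp":{"type":"array"},"twist":{"type":"array"},"jaw":{"type":"array"},"grip_force":{"type":"number"}},"required":["dp","twist","jaw"]}

```bash
ls; mkdir -p pics; python3 - <<'E'
from bench import r
import cv2,numpy as np,pickle
o=r.get_obs();print({k:np.round(v,4).tolist() for k,v in o.items()},r.hold_point_z)
D={}
for n in ["scene","top","wrist"]:
    f=r.grab_frame(n);D[n]=f
    cv2.imwrite(f"pics/{n}0.png",f["color"][:,:,::-1])
    print(n,f["intrinsics"].tolist(),[ (k,np.round(f[k],3).tolist()) for k in f if k in("R","t","hand_eye")])
pickle.dump((o,D),open("f0.pkl","wb"))
E
```

```text
pics
{'clock': 0.0, 'joints': [0.9969, 0.4778, 0.0224, 1.5565, -0.0115, 1.1093, -0.0831], 'qvel': [-0.0002, 0.0011, -0.0002, 0.0016, 0.0003, 0.0004, 0.001], 'tau': [0.0002, -59.6454, 1.6083, -28.1202, 0.0126, 0.0092, 0.0], 'tcp_pos': [0.303, -0.6028, 0.4037], 'orientation': [-2.6735, 1.6483, 0.0026], 'contact_force': [0.2832, 0.84, -0.0493], 'moment': [-0.0287, -0.0259, 0.0197], 'grip_width': 0.0856} 0.1547
scene [[489.1631847413161, 0.0, 271.16172318033097], [0.0, 489.1631847413161, 208.4722348397195], [0.0, 0.0, 1.0]] [('R', [[0.663, 0.748, 0.006], [0.493, -0.431, -0.756], [-0.563, 0.505, -0.654]]), ('t', [-0.339, -0.23, 1.616])]
top [[422.49152818766095, 0.0, 279.5865030842136], [0.0, 422.49152818766095, 205.75947381840805], [0.0, 0.0, 1.0]] [('R', [[-0.017, -1.0, 0.004], [-0.983, 0.016, -0.181], [0.181, -0.007, -0.983]]), ('t', [-0.015, 0.563, 0.928])]
wrist [[344.81394729269795, 0.0, 286.27367865347463], [0.0, 344.81394729269795, 210.6562331633662], [0.0, 0.0, 1.0]] [('hand_eye', [[1.0, -0.0, 0.001, 0.0], [-0.0, 0.957, 0.29, -0.074], [-0.001, -0.29, 0.957, 0.032], [0.0, 0.0, 0.0, 1.0]])]
```

View pics/scene0.png

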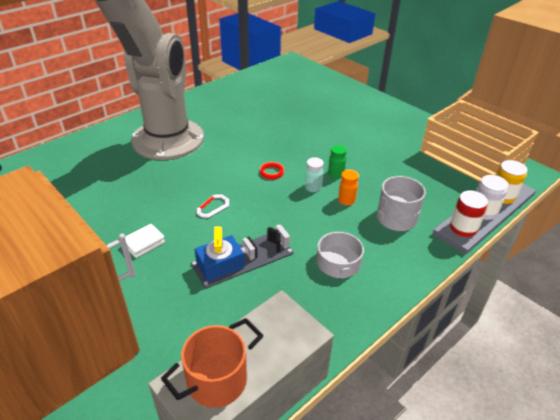

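View pics/top0.png

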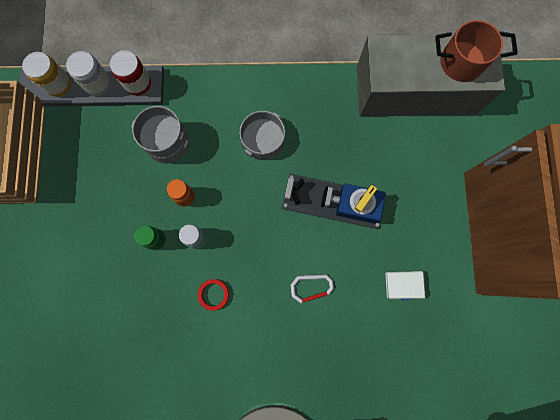

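View pics/wrist0.png

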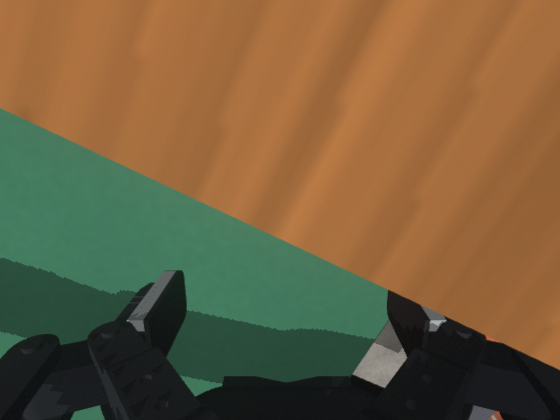

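The top view shows the clear jar with its aluminium lid at (190,236). The look-alikes are green at (146,236) and orange at (179,191), and there are white, yellow and red shakers in the rack around (40–130,65). The clamp is at about (335,200), with its yellow handle at (366,199). I choose the clear jar, and will check it in a crop and measure it.

```bash
cat > h.py <<'E'
import numpy as np,cv2
def ray(f,u,v):
    K=f["intrinsics"];d=np.linalg.inv(K)@np.array([u,v,1.0]);R=np.array(f["R"]);t=np.array(f["t"])
    return -R.T@t,R.T@d
def onz(f,u,v,z):
    c,d=ray(f,u,v);return c+d*(z-c[2])/d[2]
def cloud(f):
    K=f["intrinsics"];Z=f["z_map"];v,u=np.indices(Z.shape)
    P=np.stack([(u-K[0,2])/K[0,0]*Z,(v-K[1,2])/K[1,1]*Z,Z],-1)
    return (P-np.array(f["t"]))@np.array(f["R"])
E
python3 - <<'E'
import pickle,cv2,numpy as np
from h import *
o,D=pickle.load(open("f0.pkl","rb"))
t,s=D["top"],D["scene"]
a=cv2.resize(t["color"][150:270,120:240],None,fx=3,fy=3,interpolation=2)
b=cv2.resize(t["color"][160:240,275:395],None,fx=5,fy=5,interpolation=2)
c=cv2.resize(s["color"][130:220,280:380],None,fx=4,fy=4,interpolation=2)
cv2.imwrite("pics/ja.png",cv2.hconcat([a[:,:,::-1],c[:360,:,::-1]]));cv2.imwrite("pics/cl.png",b[:,:,::-1])
P=cloud(t)
# lid
W=P[215:260,170:210].reshape(-1,3);m=(W[:,2]>.083)&(W[:,2]<.1);q=W[m]
print("lid n",m.sum(),q.mean(0),q.min(0),q.max(0))
(cx,cy),rad=cv2.minEnclosingCircle(q[:,:2].astype(np.float32));print(cx,cy,rad)
# handle
hsv=cv2.cvtColor(t["color"],cv2.COLOR_RGB2HSV)
y=cv2.inRange(hsv,(22,140,120),(36,255,255));y[:150]=0;y[250:]=0;y[:,:330]=0;y[:,400:]=0
q=P[(y>0)&(P[...,2]>.09)];print("handle n",len(q),q.mean(0),q[:,2].max(),cv2.minAreaRect(q[:,:2].astype(np.float32)))
# ray on plane .106
v,u=np.nonzero((y>0)&(P[...,2]>.095));q=np.array([onz(t,a,b,.106)[:2] for a,b in zip(u,v)],np.float32);print(cv2.minAreaRect(q),q.mean(0))
bl=cv2.inRange(hsv,(100,120,40),(125,255,255));bl[:150]=0;bl[250:]=0;bl[:,:330]=0;bl[:,400:]=0
v,u=np.nonzero((bl>0)&(P[...,2]>.052)&(P[...,2]<.066));q=np.array([onz(t,a,b,.060)[:2] for a,b in zip(u,v)],np.float32);print("gb",cv2.minAreaRect(q))
# base plate
reg=np.zeros(y.shape,bool);reg[165:240,275:395]=1
m=reg&(P[...,2]>.004)&(hsv[...,1]<90)
q=P[m][:,:2].astype(np.float32);print("base",cv2.minAreaRect(q),len(q))
for p in [(289,176),(285,207),(379,226)]:print(p,onz(t,*p,.006))
E
```

```text
lid n 325 [0.49572818 0.17743766 0.08903689] [0.47392495 0.15571988 0.0830748 ] [0.51796648 0.19939172 0.09366405]
0.4961369037628174 0.17780452966690063 0.022517023608088493
handle n 194 [ 0.56560303 -0.21080749  0.11411196] 1.0147741364042764 ((0.484688401222229, -0.13087990880012512), (0.021668655797839165, 0.3009963929653168), 45.267330169677734)
((0.5680955648422241, -0.21317601203918457), (0.015521879307925701, 0.06426757574081421), 53.08964157104492) [ 0.56712234 -0.21251293]
gb ((0.5673712491989136, -0.21271634101867676), (0.09963113814592361, 0.06954903155565262), 76.86750793457031)
base ((0.5104329586029053, -0.14534685015678406), (0.2379962056875229, 0.26741957664489746), 85.97756958007812) 1961
(289, 176) [ 0.64512311 -0.0485777   0.006     ]
(285, 207) [ 0.56779812 -0.0372473   0.006     ]
(379, 226) [ 0.51761702 -0.2627564   0.006     ]
```

View pics/ja.png

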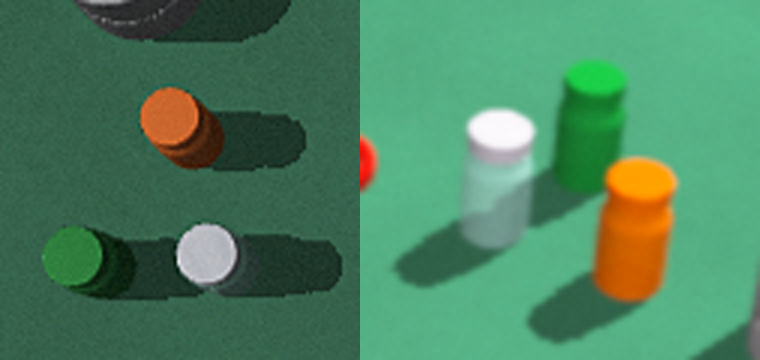

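View pics/cl.png

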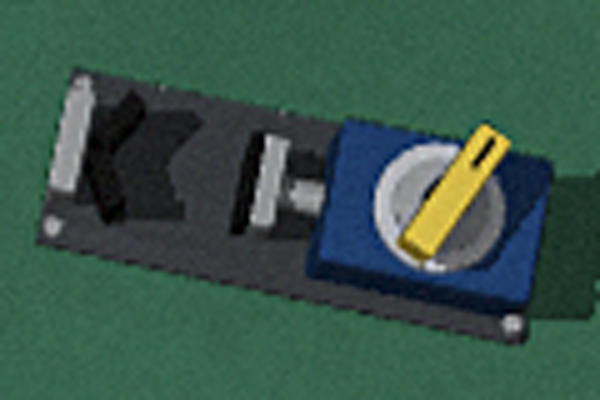

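The crop confirms the clear jar with the pale lid at scene (315,175), next to the plain green and orange ones. The clamp's V is at the left end and the gearbox at the right. I check the wooden cabinet next to the arm, then plan.

```bash
cat >> h.py <<'E'
from scipy.spatial.transform import Rotation as Ro
def plan(r,target,yaw=None,n=None):
    o=r.get_obs();R=Ro.from_rotvec(o["orientation"]).as_matrix()
    d=R.T@(np.array(target)-o["tcp_pos"])
    print("clock",round(o["clock"],2),"tcp",np.round(o["tcp_pos"],4),"yaw",round(np.degrees(np.arctan2(R[1,0],R[0,0])),2),"zaxis",np.round(R[:,2],4),"w",round(float(o["grip_width"]),4),"F",np.round(o["contact_force"],2),"M",np.round(o["moment"],3))
    print("tool shift units",np.round(d/.12,3),"rows min",np.linalg.norm(d)/.05)
    if yaw is not None:
        y=np.radians(yaw);T=np.array([[np.cos(y),np.sin(y),0],[np.sin(y),-np.cos(y),0],[0,0,-1]])
        w=np.degrees(Ro.from_matrix(R.T@T).as_rotvec());print("twist units",np.round(w/120,4),"rows min",np.linalg.norm(w)/8.59)
E
python3 - <<'E'
import pickle
from h import *
from bench import r
o,D=pickle.load(open("f0.pkl","rb"))
P=cloud(D["top"]);Q=P[120:300,455:560].reshape(-1,3);Q=Q[(Q[:,2]>.05)&(Q[:,2]<.6)]
print(Q.min(0),Q.max(0),np.percentile(Q,[5,95],axis=0))
for px in [(465,170),(477,295)]: print(P[px[1]+2,px[0]+4])
for n,u,v in [("green",146,236),("orange",179,191)]: print(n,P[v,u])
plan(r,[.32,-.40,.40]); plan(r,[.496,.178,.30],-13.1)
E
```

```text
[ 0.35184834 -0.66488242  0.0500052 ] [ 0.65186893 -0.43835483  0.32145058] [[ 0.36860275 -0.49538191  0.07262106]
 [ 0.63227482 -0.47865119  0.30955391]]
[ 0.64039173 -0.47894225  0.03597138]
[ 0.3461979  -0.49461079 -0.00051305]
green [0.49266544 0.26995942 0.09212741]
orange [0.59307555 0.20117003 0.08899213]
clock 0.15 tcp [ 0.3031 -0.6029  0.4039] yaw -63.31 zaxis [-8.0e-04  1.2e-03 -1.0e+00] w 0.0856 F [-0.    0.14  0.86] M [0.016 0.036 0.012]
tool shift units [-1.447 -0.885  0.035] rows min 4.072644045401139
clock 0.15 tcp [ 0.3031 -0.6029  0.4039] yaw -63.31 zaxis [-8.0e-04  1.2e-03 -1.0e+00] w 0.0856 F [-0.    0.14  0.86] M [0.016 0.036 0.012]
tool shift units [-5.091 -4.36   0.873] rows min 16.221102030231783
twist units [-2.000e-04  7.000e-04 -4.184e-01] rows min 5.844935716765321
```

Request:
apply_moves(dp=[[-0.12, -0.065, 0], [-0.25, -0.135, 0], [-0.25, -0.135, 0], [-0.25, -0.135, 0], [-0.25, -0.135, 0], [-0.25, -0.135, 0], [-0.12, -0.065, 0], [0, 0, 0]], twist=[[0, 0, 0], [0, 0, 0], [0, 0, 0], [0, 0, 0], [0, 0, 0], [0, 0, 0], [0, 0, 0], [0, 0, 0]], jaw=[0, 0, 0, 0, 0, 0, 0, 0], grip_force=20)

```text
clock: 0.95
tcp_pos: [0.3079, -0.3925, 0.4008]
orientation: [-2.672, 1.65, 0.009]
contact_force: [0.6, -0.5, -0.5]
grip_width: 0.0853
```

Request:
apply_moves(dp=[[0, 0, 0], [0, 0, 0], [0, 0, 0], [0, 0, 0], [0, 0, 0], [0, 0, 0], [0, 0, 0]], twist=[[0, 0, -0.04], [0, 0, -0.07], [0, 0, -0.07], [0, 0, -0.07], [0, 0, -0.07], [0, 0, -0.07], [0, 0, -0.028]], jaw=[0, 0, 0, 0, 0, 0, 0])

```text
clock: 1.65
tcp_pos: [0.3068, -0.4014, 0.4012]
orientation: [3.123, -0.326, -0.005]
contact_force: [-0.3, -0.2, 0.1]
grip_width: 0.0855
```

```bash
python3 - <<'E'
from h import *
from bench import r
plan(r,[.52,-.10,.36],-13.1)
E
```

```text
clock 1.65 tcp [ 0.3068 -0.4014  0.4012] yaw -11.92 zaxis [-0.0032 -0.0014 -1.    ] w 0.0855 F [-0.34 -0.19  0.06] M [ 0.047  0.017 -0.015]
tool shift units [ 1.221 -2.825  0.334] rows min 7.4294533945280055
twist units [0.001  0.0014 0.0099] rows min 0.13995970793037787
```

Request:
apply_moves(dp=[[0.09, -0.15, 0], [0.17, -0.29, 0], [0.17, -0.29, 0], [0.17, -0.29, 0], [0.17, -0.29, 0], [0.17, -0.29, 0], [0.17, -0.29, 0], [0.17, -0.29, 0], [0.17, -0.29, 0], [0.17, -0.29, 0], [0.09, -0.15, 0], [0, 0, 0]], twist=[[0, 0, 0.01], [0, 0, 0], [0, 0, 0], [0, 0, 0], [0, 0, 0], [0, 0, 0], [0, 0, 0], [0, 0, 0], [0, 0, 0], [0, 0, 0], [0, 0, 0], [0, 0, 0]], jaw=[0, 0, 0, 0, 0, 0, 0, 0, 0, 0, 0, 0])

```text
clock: 2.85
tcp_pos: [0.603, -0.121, 0.3974]
orientation: [3.11, -0.401, 0.006]
contact_force: [0.2, 0.2, -0.1]
grip_width: 0.0852
```

```bash
cat >> h.py <<'E'
def wristf(r):
    o=r.get_obs();f=dict(r.grab_frame("wrist"))
    T=np.eye(4);T[:3,:3]=Ro.from_rotvec(o["orientation"]).as_matrix();T[:3,3]=o["tcp_pos"]
    W=np.linalg.inv(T@np.array(f["hand_eye"]));f["R"]=W[:3,:3];f["t"]=W[:3,3];return f
E
python3 - <<'E'
from h import *
from bench import r
import pickle
f=wristf(r);pickle.dump(f,open("w1.pkl","wb"));cv2.imwrite("pics/w1.png",f["color"][:,:,::-1])
plan(r,[.496,.178,.30],-13.1)
E
```

```text
clock 2.9 tcp [ 0.6021 -0.1224  0.3973] yaw -14.77 zaxis [ 0.0019 -0.0066 -1.    ] w 0.0854 F [-0.52  0.52  0.45] M [ 0.02  -0.005  0.015]
tool shift units [-1.496 -2.2    0.792] rows min 6.661781980893862
twist units [ 0.0029 -0.0017 -0.014 ] rows min 0.2003519623495236
```

View pics/w1.png

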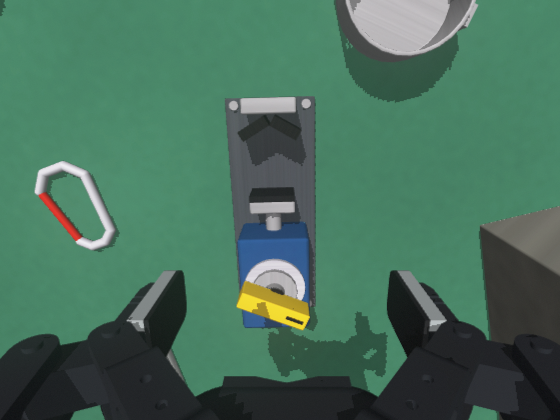

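The wrist view shows the plate's far edge at (226,98)–(315,97), the V at (270,125), the jaw at (272,200) with its dark rubber face at row 190, and the yellow bar at (274,305). I project these points to cross-check the seat.

```bash
python3 - <<'E'
from h import *
import pickle
f=pickle.load(open("w1.pkl","rb"))
d=np.array([.227,.974]);ax=np.array([.5675,-.2128])
def loc(p): q=p[:2]-ax;return np.round([q@np.array([d[1],-d[0]])*1000,q@d*1000-60],1)
for n,u,v,z in [("corner L",226,98,.006),("corner R",315,97,.006),("jaw face L",250,189,.046),("jaw face R",294,189,.046),("Vtip L",240,134,.046),("Vtip R",301,131,.046),("Vmid",270,115,.046),("gb farL",240,224,.06),("gb farR",308,224,.06)]:
    p=onz(f,u,v,z);print(n,np.round(p,4),"clamp mm",loc(p))
hsv=cv2.cvtColor(f["color"],cv2.COLOR_RGB2HSV);P=cloud(f)
y=(cv2.inRange(hsv,(22,140,100),(36,255,255))>0)&(P[...,2]>.1)&(P[...,2]<.115)
v,u=np.nonzero(y);q=np.array([onz(f,a,b,.106)[:2] for a,b in zip(u,v)],np.float32);print("handle",cv2.minAreaRect(q))
E
```

```text
corner L [ 0.567  -0.0297  0.006 ] clamp mm [-42.  118.2]
corner R [ 0.6524 -0.0511  0.006 ] clamp mm [ 46.  116.8]
jaw face L [ 0.5702 -0.1161  0.046 ] clamp mm [-19.3  34.8]
jaw face R [ 0.6106 -0.1268  0.046 ] clamp mm [22.4 33.6]
Vtip L [ 0.5759 -0.0648  0.046 ] clamp mm [-25.4  86.1]
Vtip R [ 0.63   -0.0762  0.046 ] clamp mm [29.9 87.2]
Vmid [ 0.6066 -0.0557  0.046 ] clamp mm [  2.4 101.9]
gb farL [ 0.5538 -0.1431  0.06  ] clamp mm [-29.1   4.8]
gb farR [ 0.6154 -0.1594  0.06  ] clamp mm [34.6  2.9]
handle ((0.5688452124595642, -0.21175071597099304), (0.01817343384027481, 0.06331223249435425), 53.272098541259766)
```

```bash
python3 - <<'E'
from h import *
import pickle
f=pickle.load(open("w1.pkl","rb"));o,D=pickle.load(open("f0.pkl","rb"))
ax=np.array([.5675,-.2128])
for name,F,(r0,r1,c0,c1) in [("wrist",f,(90,330,215,330)),("top",D["top"],(165,235,275,395))]:
    P=cloud(F)[r0:r1,c0:c1].reshape(-1,3)
    for yaw in(-13.1,-13.8):
        a=np.radians(yaw);d=np.array([-np.sin(a),np.cos(a)]);e=np.array([d[1],-d[0]])
        X=(P[:,:2]-ax)@e*1000;Y=(P[:,:2]-ax)@d*1000-60
        j=(abs(P[:,2]-.046)<.004)&(Y>10)&(Y<50)&(abs(X)<30)
        v=(abs(P[:,2]-.046)<.004)&(Y>70)&(Y<135)&(abs(X)<35)
        g=(abs(P[:,2]-.06)<.004)&(Y>-125)&(Y<8)&(abs(X)<45)
        b=(abs(P[:,2]-.006)<.003)&(Y>40)&(Y<135)&(abs(X)<60)
        for n,m in zip("jvgb",(j,v,g,b)):
            print(name,yaw,n,m.sum(),"x",np.round(np.percentile(X[m],[2,98]),1),"y",np.round(np.percentile(Y[m],[2,98]),1), "z",P[m,2].mean().round(4))
    G=P[(abs(P[:,2]-.06)<.003)&(np.hypot(*(P[:,:2]-ax).T)<.08)][:,:2].astype(np.float32);print(cv2.minAreaRect(G))
E
```

```text
wrist -13.1 j 799 x [-20.2  22.1] y [10.4 27.4] z 0.0446
wrist -13.1 v 1601 x [-23.9  25.4] y [ 82.6 116.8] z 0.0446
wrist -13.1 g 3344 x [-32.3  34.2] y [-108.   -12.6] z 0.0594
wrist -13.1 b 5025 x [-42.5  44.1] y [ 41.3 115.9] z 0.0048
wrist -13.8 j 796 x [-21.2  21.2] y [10.6 27.4] z 0.0446
wrist -13.8 v 1601 x [-25.8  23.6] y [ 82.8 116.8] z 0.0446
wrist -13.8 g 3344 x [-32.4  34.1] y [-108.1  -12.6] z 0.0594
wrist -13.8 b 5027 x [-44.2  42.4] y [ 41.3 115.7] z 0.0048
((0.5682058334350586, -0.21402767300605774), (0.09886830300092697, 0.06853168457746506), 76.95231628417969)
top -13.1 j 133 x [-19.4  22.4] y [10.9 27.9] z 0.045
top -13.1 v 211 x [-23.2  25.7] y [ 82.9 117.4] z 0.045
top -13.1 g 787 x [-32.2  34.4] y [-108.   -12.8] z 0.0596
top -13.1 b 729 x [-42.2  45.3] y [ 41.3 116.2] z 0.0054
top -13.8 j 133 x [-20.3  21.3] y [10.9 27.9] z 0.045
top -13.8 v 211 x [-25.   23.7] y [ 82.7 117.5] z 0.045
top -13.8 g 787 x [-32.1  34.5] y [-108.2  -12.8] z 0.0596
top -13.8 b 730 x [-43.9  43.8] y [ 41.3 116.1] z 0.0054
((0.5682764053344727, -0.213487446308136), (0.09899771958589554, 0.06990283727645874), 76.56060028076172)
```

Request:
apply_moves(dp=[[-0.08, -0.12, 0], [-0.17, -0.25, 0], [-0.17, -0.25, 0], [-0.17, -0.25, 0.1], [-0.17, -0.25, 0.1], [-0.17, -0.25, 0.1], [-0.17, -0.25, 0.1], [-0.17, -0.25, 0.1], [-0.17, -0.25, 0.1], [-0.06, -0.08, 0], [0, 0, 0]], twist=[[0, 0, -0.012], [0, 0, 0], [0, 0, 0], [0, 0, 0], [0, 0, 0], [0, 0, 0], [0, 0, 0], [0, 0, 0], [0, 0, 0], [0, 0, 0], [0, 0, 0]], jaw=[0, 0, 0, 0, 0, 0, 0, 0, 0, 0, 0])

```text
clock: 4.0
tcp_pos: [0.4789, 0.1724, 0.3198]
orientation: [3.103, -0.385, 0.008]
contact_force: [0.4, -0.7, -0.3]
grip_width: 0.0858
```

```bash
python3 - <<'E'
from h import *
from bench import r
f=wristf(r);cv2.imwrite("pics/w2.png",f["color"][:,:,::-1])
P=cloud(f);W=P.reshape(-1,3);m=(abs(W[:,2]-.09)<.004)&(np.hypot(W[:,0]-.496,W[:,1]-.178)<.035);q=W[m]
print(m.sum(),q.mean(0),cv2.minEnclosingCircle(q[:,:2].astype(np.float32)))
plan(r,[.496,.178,.197],-13.3)
E
```

```text
4025 [0.4953182  0.17908922 0.08868874] ((0.495186984539032, 0.1780940592288971), 0.0225419532507658)
clock 4.05 tcp [0.4792 0.1714 0.3198] yaw -14.22 zaxis [ 0.0028 -0.0159 -0.9999] w 0.0854 F [-0.31 -0.78 -0.32] M [ 0.071  0.086 -0.013]
tool shift units [ 0.115 -0.102  1.023] rows min 2.482316518546871
twist units [ 0.007  -0.0031 -0.0077] rows min 0.15187292347196804
```

View pics/w2.png

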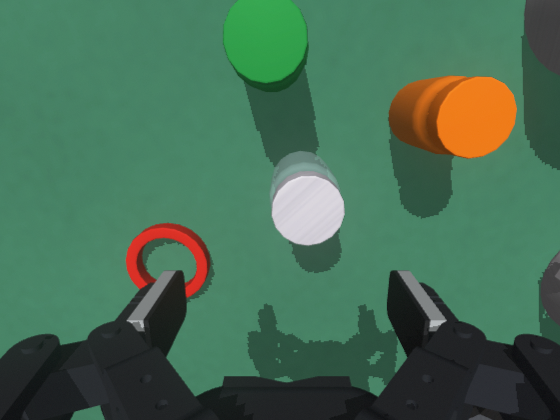

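The lid is centred at (308,210), and measures as (0.4955, 0.178) in agreement with the top camera. I align first, then descend.

Request:
apply_moves(dp=[[0.06, -0.05, 0], [0.055, -0.05, 0], [0, 0, 0.05], [0, 0, 0]], twist=[[0.007, -0.003, -0.008], [0, 0, 0], [0, 0, 0], [0, 0, 0]], jaw=[0, 0, 0, 0])

```text
clock: 4.45
tcp_pos: [0.4999, 0.1747, 0.3146]
orientation: [-3.119, 0.375, -0.005]
contact_force: [-0.3, -0.2, -0.1]
grip_width: 0.0857
```

```bash
python3 - <<'E'
from h import *
from bench import r
plan(r,[.4957,.178,.197],-13.3)
E
```

```text
clock 4.45 tcp [0.4999 0.1747 0.3146] yaw -13.7 zaxis [ 3.5e-03 -3.0e-04 -1.0e+00] w 0.0857 F [-0.25 -0.19 -0.09] M [0.028 0.012 0.03 ]
tool shift units [-0.044 -0.018  0.979] rows min 2.3534730333430955
twist units [-0.0002 -0.0017 -0.0033] rows min 0.05175311943385174
```

Request:
apply_moves(dp=[[-0.04, -0.02, 0], [0, 0, 0.1], [0, 0, 0.2], [0, 0, 0.2], [0, 0, 0.1], [0, 0, 0]], twist=[[0, -0.0015, -0.003], [0, 0, 0], [0, 0, 0], [0, 0, 0], [0, 0, 0], [0, 0, 0]], jaw=[0, 0, 0, 0, 0, 0])

```text
clock: 5.05
tcp_pos: [0.495, 0.1775, 0.2381]
orientation: [-3.12, 0.365, 0.0]
contact_force: [0.1, 0.5, 0.8]
grip_width: 0.0854
```

```bash
python3 - <<'E'
from h import *
from bench import r
plan(r,[.4957,.178,.197],-13.3)
E
```

```text
clock 5.05 tcp [0.495  0.1775 0.2381] yaw -13.36 zaxis [-2.e-04  1.e-04 -1.e+00] w 0.0854 F [0.08 0.49 0.82] M [-0.011  0.045  0.011]
tool shift units [ 0.005 -0.005  0.343] rows min 0.8227140358633352
twist units [-0.      0.0001 -0.0005] rows min 0.0069740813393707945
```

Request:
apply_moves(dp=[[0.005, -0.005, 0.17], [0, 0, 0.14], [0, 0, 0.03], [0, 0, 0], [0, 0, 0], [0, 0, 0], [0, 0, 0], [0, 0, 0], [0, 0, 0], [0, 0, 0]], twist=[[0, 0, 0], [0, 0, 0], [0, 0, 0], [0, 0, 0], [0, 0, 0], [0, 0, 0], [0, 0, 0], [0, 0, 0], [0, 0, 0], [0, 0, 0]], jaw=[0, 0, 0, 40, 70, 90, 100, 110, 120, 130], grip_force=20)

```text
clock: 6.05
tcp_pos: [0.4969, 0.1795, 0.2013]
orientation: [-3.117, 0.364, -0.008]
contact_force: [0.3, -0.3, -2.5]
grip_width: 0.0496
```

```bash
python3 - <<'E'
from h import *
from bench import r
plan(r,[.4957,.178,.197],-13.3)
E
```

```text
clock 6.05 tcp [0.4969 0.1795 0.2013] yaw -13.31 zaxis [ 0.0055  0.0024 -1.    ] w 0.0496 F [ 0.28 -0.33 -2.48] M [0.012 0.015 0.003]
tool shift units [-0.007  0.015  0.036] rows min 0.09468926746332856
twist units [-0.0017 -0.0023 -0.0001] rows min 0.04029074963032477
```

Request:
apply_moves(dp=[[0, 0, 0], [0, 0, -0.04], [0, 0, -0.08], [0, 0, -0.1]], twist=[[0, 0, 0], [0, 0, 0], [0, 0, 0], [0, 0, 0]], jaw=[140, 140, 140, 140])

```text
clock: 6.45
tcp_pos: [0.4964, 0.1788, 0.2277]
orientation: [-3.119, 0.364, -0.003]
contact_force: [0.8, -0.6, -1.6]
grip_width: 0.0492
```

```bash
python3 - <<'E'
from h import *
from bench import r
plan(r,[.5962,-.0949,.32],-13.3)
E
```

```text
clock 6.45 tcp [0.4964 0.1788 0.2277] yaw -13.33 zaxis [ 2.3e-03  9.0e-04 -1.0e+00] w 0.0492 F [ 0.77 -0.65 -1.59] M [ 0.014 -0.001 -0.017]
tool shift units [ 1.337  2.026 -0.769] rows min 6.111591875011323
twist units [-0.0007 -0.001  -0.0002] rows min 0.017060087981364394
```

Lifted: the force shows the jar's weight and the width holds at 49 mm. I carry it to above the seat.

Request:
apply_moves(dp=[[0, 0, -0.15], [0.03, 0.05, -0.2], [0.08, 0.12, -0.2], [0.12, 0.18, -0.15], [0.15, 0.23, -0.05], [0.15, 0.23, 0], [0.15, 0.23, 0], [0.15, 0.23, 0], [0.15, 0.23, 0], [0.15, 0.23, 0], [0.12, 0.18, 0], [0.08, 0.12, 0], [0.05, 0.08, 0], [0, 0, 0], [0, 0, 0]], twist=[[0, 0, 0], [0, 0, 0], [0, 0, 0], [0, 0, 0], [0, 0, 0], [0, 0, 0], [0, 0, 0], [0, 0, 0], [0, 0, 0], [0, 0, 0], [0, 0, 0], [0, 0, 0], [0, 0, 0], [0, 0, 0], [0, 0, 0]], jaw=[140, 140, 140, 140, 140, 140, 140, 140, 140, 140, 140, 140, 140, 140, 140])

```text
clock: 7.95
tcp_pos: [0.6024, -0.1149, 0.3401]
orientation: [-3.115, 0.355, -0.029]
contact_force: [0.7, 0.3, -2.2]
grip_width: 0.0493
```

```bash
python3 - <<'E'
from h import *
from bench import r
plan(r,[.5962,-.0949,.235],-13.3)
f=wristf(r);cv2.imwrite("pics/w3.png",f["color"][:,:,::-1])
s=r.grab_frame("scene");cv2.imwrite("pics/s3.png",cv2.resize(s["color"][130:300,170:370],None,fx=4,fy=3.5)[:590,:,::-1])
E
```

```text
clock 7.95 tcp [ 0.6024 -0.1149  0.3401] yaw -13.02 zaxis [ 0.0193  0.0041 -0.9998] w 0.0493 F [ 0.69  0.25 -2.17] M [0.064 0.023 0.03 ]
tool shift units [-0.104 -0.143  0.875] rows min 2.1427751136407713
twist units [-0.004  -0.0085  0.0024] rows min 0.13571269738474784
```

View pics/w3.png

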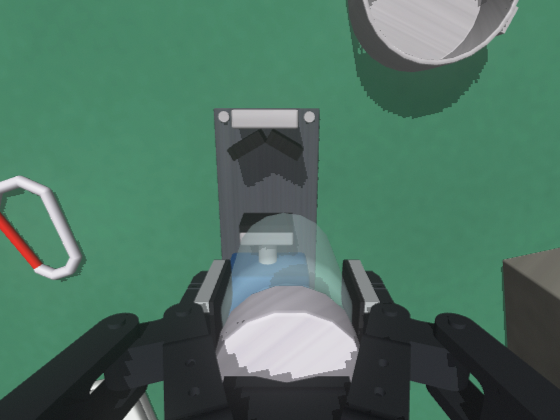

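View pics/s3.png

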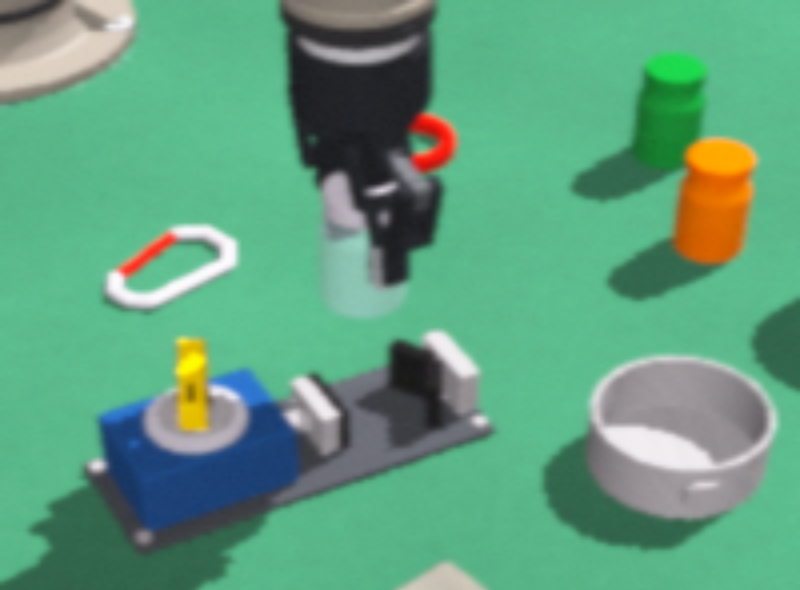

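Both views show the jar held upright: in the wrist view its lid is at (290,340), and in the scene crop it hangs behind the gap. I correct the tilt, then x and y.

Request:
apply_moves(dp=[[0, 0, 0], [-0.05, -0.07, 0.05], [-0.05, -0.07, 0.05], [0, 0, 0], [0, 0, 0]], twist=[[-0.004, -0.0085, 0.002], [0, 0, 0], [0, 0, 0], [0, 0, 0], [0, 0, 0]], jaw=[140, 140, 140, 140, 140])

```text
clock: 8.55
tcp_pos: [0.593, -0.0889, 0.3266]
orientation: [-3.121, 0.351, 0.005]
contact_force: [-0.1, -1.2, -2.7]
grip_width: 0.0495
```

```bash
python3 - <<'E'
from h import *
from bench import r
plan(r,[.5962,-.0949,.235],-13.3)
E
```

```text
clock 8.55 tcp [ 0.593  -0.0889  0.3266] yaw -12.83 zaxis [-0.0033  0.0012 -1.    ] w 0.0495 F [-0.12 -1.15 -2.68] M [-0.011 -0.011 -0.043]
tool shift units [0.04  0.043 0.764] rows min 1.8379374070485173
twist units [-0.0002  0.0017  0.0039] rows min 0.059208896501711364
```

Request:
apply_moves(dp=[[0.03, 0.03, 0.1], [0, 0, 0.15], [0, 0, 0.15], [0, 0, 0.1], [0, 0, 0], [0, 0, 0]], twist=[[0, 0.0015, 0.003], [0, 0, 0], [0, 0, 0], [0, 0, 0], [0, 0, 0], [0, 0, 0]], jaw=[140, 140, 140, 140, 140, 140])

```text
clock: 9.15
tcp_pos: [0.5968, -0.0959, 0.2624]
orientation: [3.119, -0.366, 0.003]
contact_force: [0.6, -0.2, -2.2]
grip_width: 0.0495
```

```bash
python3 - <<'E'
from h import *
from bench import r
plan(r,[.5962,-.0949,.2075],-13.3)
E
```

```text
clock 9.15 tcp [ 0.5968 -0.0959  0.2624] yaw -13.39 zaxis [ 0.0016 -0.001  -1.    ] w 0.0495 F [ 0.59 -0.23 -2.18] M [ 0.009 -0.005  0.001]
tool shift units [-0.008 -0.007  0.457] rows min 1.0974895722087645
twist units [ 0.0003 -0.0009 -0.0008] rows min 0.016781151649932494
```

Request:
apply_moves(dp=[[-0.008, -0.007, 0.1], [0, 0, 0.12], [0, 0, 0.1], [0, 0, 0.06], [0, 0, 0], [0, 0, 0]], twist=[[0, -0.001, 0], [0, 0, 0], [0, 0, 0], [0, 0, 0], [0, 0, 0], [0, 0, 0]], jaw=[140, 140, 140, 140, 140, 140])

```text
clock: 9.75
tcp_pos: [0.5967, -0.095, 0.2137]
orientation: [3.119, -0.367, 0.002]
contact_force: [0.7, 0.6, -1.2]
grip_width: 0.0496
```

```bash
python3 - <<'E'
from h import *
from bench import r
plan(r,[.5962,-.0949,.2075],-13.3)
f=wristf(r);cv2.imwrite("pics/w4.png",f["color"][:,:,::-1])
s=r.grab_frame("scene");cv2.imwrite("pics/s4.png",cv2.resize(s["color"][150:290,180:350],None,fx=4,fy=4)[:,:,::-1])
E
```

```text
clock 9.75 tcp [ 0.5967 -0.095   0.2137] yaw -13.41 zaxis [ 1.5e-03 -8.0e-04 -1.0e+00] w 0.0496 F [ 0.72  0.59 -1.23] M [ 0.014  0.03  -0.005]
tool shift units [-0.005  0.     0.052] rows min 0.12507232511518143
twist units [ 0.0002 -0.0008 -0.0009] rows min 0.016801758181357818
```

View pics/s4.png

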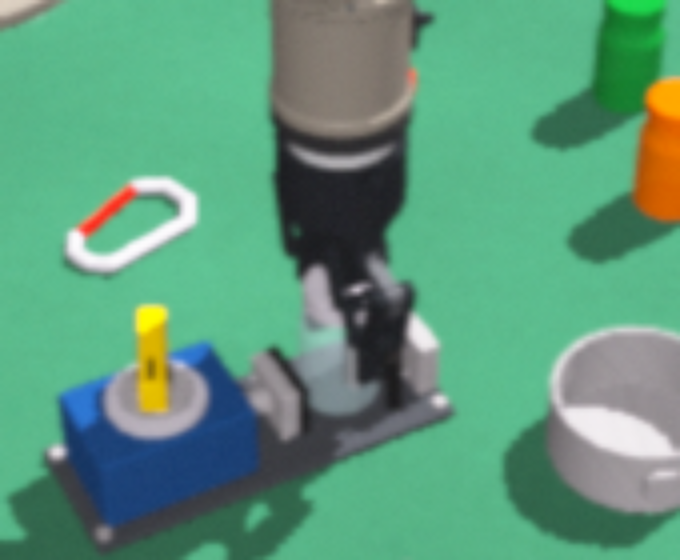

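View pics/w4.png

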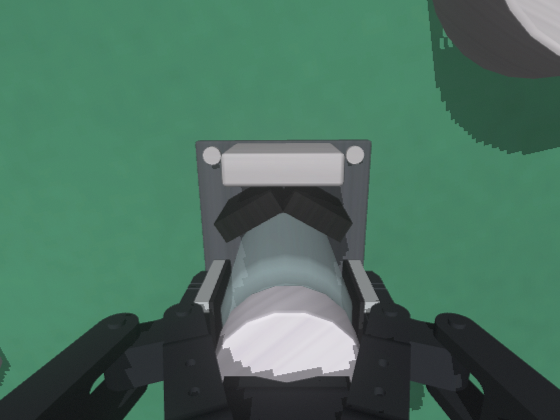

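The jar is in the gap, clear of jaw and V: centred under the V at wrist (284,250), and between jaw and rest in the scene crop at (340,380). I lower it the last millimetres.

Request:
apply_moves(dp=[[-0.004, 0, 0.02], [0, 0, 0.02], [0, 0, 0.01], [0, 0, 0]], twist=[[0, 0, 0], [0, 0, 0], [0, 0, 0], [0, 0, 0]], jaw=[140, 140, 140, 140])

```text
clock: 10.25
tcp_pos: [0.5969, -0.095, 0.209]
orientation: [3.119, -0.367, 0.007]
contact_force: [0.1, -0.3, -2.7]
grip_width: 0.0497
```

Request:
apply_moves(dp=[[0, 0, 0.015], [0, 0, 0.015], [0, 0, 0]], twist=[[0, 0, 0], [0, 0, 0], [0, 0, 0]], jaw=[140, 140, 140])

```text
clock: 10.55
tcp_pos: [0.5972, -0.0949, 0.2076]
orientation: [3.118, -0.367, 0.008]
contact_force: [0.7, -0.3, -3.1]
grip_width: 0.0498
```

Request:
apply_moves(dp=[[0, 0, 0.015], [0, 0, 0.015], [0, 0, 0]], twist=[[0, -0.002, 0], [0, 0, 0], [0, 0, 0]], jaw=[140, 140, 140])

```text
clock: 10.85
tcp_pos: [0.598, -0.0949, 0.2076]
orientation: [3.118, -0.368, 0.005]
contact_force: [0.9, 0.5, -2.2]
grip_width: 0.0494
```

Request:
apply_moves(dp=[[-0.01, 0, 0.025], [0, 0, 0.02]], twist=[[0, 0, 0], [0, 0, 0]], jaw=[140, 140])

```text
clock: 11.05
tcp_pos: [0.5978, -0.0947, 0.2069]
orientation: [3.116, -0.369, 0.008]
contact_force: [-13.7, 0.6, 30.0]
grip_width: 0.0496
```

Contact is confirmed by a 30 N upward push. I relax with a zero row and then open gently.

Request:
apply_moves(dp=[[0, 0, 0], [0, 0, 0]], twist=[[0, 0, 0], [0, 0, 0]], jaw=[140, 140])

```text
clock: 11.25
tcp_pos: [0.5979, -0.0946, 0.2076]
orientation: [3.116, -0.369, 0.01]
contact_force: [0.8, 0.6, -2.2]
grip_width: 0.0496
```

Request:
apply_moves(dp=[[0, 0, 0], [0, 0, 0], [0, 0, 0], [0, 0, 0], [0, 0, 0], [0, 0, 0]], twist=[[0, 0, 0], [0, 0, 0], [0, 0, 0], [0, 0, 0], [0, 0, 0], [0, 0, 0]], jaw=[105, 95, 85, 70, 40, 10])

```text
clock: 11.85
tcp_pos: [0.5983, -0.0948, 0.2064]
orientation: [3.116, -0.369, 0.01]
contact_force: [-0.3, 0.8, 0.3]
grip_width: 0.0819
```

```bash
python3 - <<'E'
from h import *
from bench import r
plan(r,[.5962,-.0949,.34],-13.3)
f=wristf(r);cv2.imwrite("pics/w5.png",f["color"][:,:,::-1])
s=r.grab_frame("scene");cv2.imwrite("pics/s5.png",cv2.resize(s["color"][150:290,180:350],None,fx=4,fy=4)[:,:,::-1])
E
```

```text
clock 11.85 tcp [ 0.5983 -0.0948  0.2064] yaw -13.52 zaxis [ 0.0059 -0.0044 -1.    ] w 0.0819 F [-0.26  0.78  0.34] M [-0.023  0.043 -0.011]
tool shift units [-0.01   0.008 -1.113] rows min 2.6718981354282776
twist units [ 0.0014 -0.0032 -0.0018] rows min 0.05509756510239144
```

View pics/w5.png

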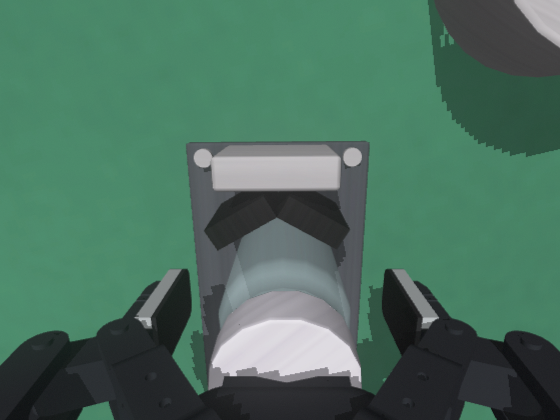

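The jar stands free in the gap: the fingers are open to 82 mm at (165,300) and (410,300), and the lid is at (287,335). I go straight up, fixing the tilt on the way.

Request:
apply_moves(dp=[[0, 0, -0.1], [0, 0, -0.2], [0, 0, -0.25], [0, 0, -0.25], [0, 0, -0.25], [0, 0, -0.05], [0, 0, 0]], twist=[[0, 0, 0], [0, 0, 0], [0, 0, 0], [0, 0, 0], [0.0015, -0.003, 0], [0, 0, 0], [0, 0, 0]], jaw=[0, 0, 0, 0, 0, 0, 0])

```text
clock: 12.65
tcp_pos: [0.5972, -0.0937, 0.3477]
orientation: [-3.119, 0.368, -0.002]
contact_force: [0.4, 0.4, -0.3]
grip_width: 0.0855
```

```bash
python3 - <<'E'
from h import *
from bench import r
plan(r,[.5682,-.2135,.34],53.1)
t=r.grab_frame("scene");cv2.imwrite("pics/s6.png",cv2.resize(t["color"][150:290,180:350],None,fx=4,fy=4)[:,:,::-1])
f=wristf(r);cv2.imwrite("pics/w6.png",f["color"][:,:,::-1])
P=cloud(f).reshape(-1,3);m=(abs(P[:,2]-.096)<.004)&(np.hypot(P[:,0]-.5958,P[:,1]+.0967)<.04);q=P[m];print("lid",len(q),q[:,2].mean(),cv2.minEnclosingCircle(q[:,:2].astype(np.float32)))
E
```

```text
clock 12.65 tcp [ 0.5972 -0.0937  0.3477] yaw -13.47 zaxis [ 1.4e-03  3.0e-04 -1.0e+00] w 0.0855 F [ 0.38  0.39 -0.3 ] M [ 0.009 -0.012  0.035]
tool shift units [-0.003  1.027  0.064] rows min 2.4693460085977126
twist units [ 1.000e-04 -7.000e-04 -5.547e-01] rows min 7.7492929296088855
lid 3177 0.09466214125381997 ((0.5980827808380127, -0.0978323370218277), 0.022491946816444397)
```

View pics/s6.png

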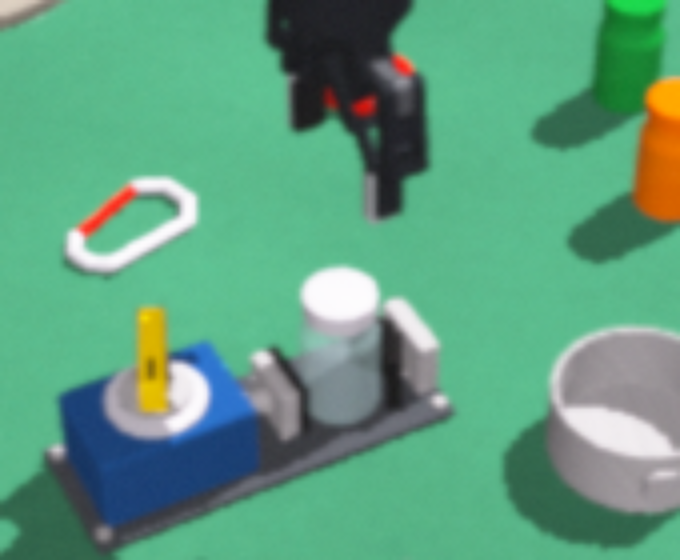

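View pics/w6.png

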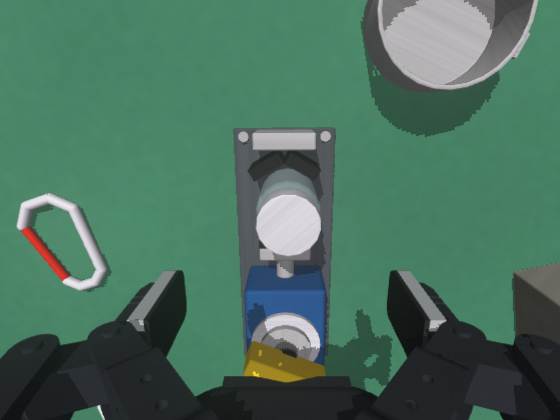

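The jar stands upright between jaw and V, with its lid at wrist (288,225), lid top at z 95 mm and within about 2 mm of the seat. On to the handle.

Request:
apply_moves(dp=[[0, 0.15, 0], [0, 0.25, 0], [0, 0.25, 0], [0, 0.22, 0], [0, 0.1, 0], [0, 0, 0], [0, 0, 0], [0, 0, 0], [0, 0, 0], [0, 0, 0], [0, 0, 0], [0, 0, 0], [0, 0, 0], [0, 0, 0], [0, 0, 0]], twist=[[0, 0, 0], [0, 0, 0], [0, 0, 0], [0, 0, 0], [0, 0, 0], [0, 0, -0.07], [0, 0, -0.07], [0, 0, -0.07], [0, 0, -0.07], [0, 0, -0.07], [0, 0, -0.07], [0, 0, -0.07], [0, 0, -0.05], [0, 0, 0], [0, 0, 0]], jaw=[0, 0, 0, 0, 0, 0, 0, 0, 0, 0, 0, 0, 0, 0, 0])

```text
clock: 14.25
tcp_pos: [0.5656, -0.2024, 0.3274]
orientation: [-2.782, -1.401, 0.029]
contact_force: [0.1, 0.1, -0.2]
grip_width: 0.0856
```

```bash
python3 - <<'E'
from h import *
from bench import r
plan(r,[.5682,-.2135,.30],53.2)
print(np.round(r.get_obs()["joints"],3))
f=wristf(r);cv2.imwrite("pics/w7.png",f["color"][:,:,::-1])
t=r.grab_frame("top")
for n,f in(("w",f),("t",t)):
    hsv=cv2.cvtColor(f["color"],cv2.COLOR_RGB2HSV);P=cloud(f)
    y=(cv2.inRange(hsv,(22,140,100),(36,255,255))>0)&(P[...,2]>.1)&(P[...,2]<.115)&(np.hypot(P[...,0]-.568,P[...,1]+.2135)<.06)
    v,u=np.nonzero(y)
    if len(v)>20: q=np.array([onz(f,a,b,.106)[:2] for a,b in zip(u,v)],np.float32);print(n,"handle",cv2.minAreaRect(q))
E
```

```text
clock 14.25 tcp [ 0.5656 -0.2024  0.3274] yaw 53.48 zaxis [-0.0285  0.0157 -0.9995] w 0.0856 F [ 0.09  0.13 -0.17] M [-0.03  -0.043  0.036]
tool shift units [-0.06   0.08   0.227] rows min 0.594162187046488
twist units [-0.0154  0.0021  0.0023] rows min 0.2189856084871599
[ 0.695  0.517 -0.606  1.767  0.329  0.995  0.893]
w handle ((0.5659956932067871, -0.21342411637306213), (0.015142559073865414, 0.06379111856222153), 53.51640701293945)
t handle ((0.5582416653633118, -0.20583687722682953), (0.015654485672712326, 0.03949641436338425), 54.337730407714844)
```

View pics/w7.png

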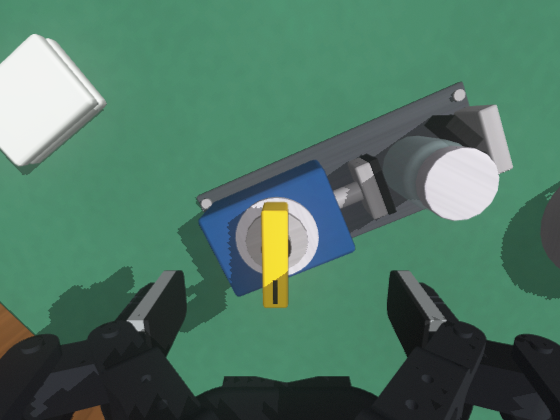

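The wrist view shows the bar lined up with the tool: it spans (275,205)–(275,305), with the jar at (460,185). I correct the tilt and centre on the axis.

Request:
apply_moves(dp=[[0, 0, 0], [-0.06, 0.08, 0.1], [0, 0, 0], [0, 0, 0]], twist=[[-0.0155, 0.002, 0], [0, 0, 0], [0, 0, 0], [0, 0, 0]], jaw=[60, 60, 60, 60])

```text
clock: 14.75
tcp_pos: [0.5694, -0.2149, 0.3143]
orientation: [2.808, 1.407, -0.001]
contact_force: [0.4, 0.1, 0.4]
grip_width: 0.0653
```

```bash
python3 - <<'E'
from h import *
from bench import r
plan(r,[.568,-.2133,.2525],53.2)
E
```

```text
clock 14.75 tcp [ 0.5694 -0.2149  0.3143] yaw 53.25 zaxis [-5.0e-04 -1.1e-03 -1.0e+00] w 0.0653 F [0.4  0.14 0.43] M [ 0.019 -0.024 -0.027]
tool shift units [ 0.004 -0.018  0.515] rows min 1.236007828487965
twist units [0.0001 0.0006 0.0004] rows min 0.009675266911435127
```

Request:
apply_moves(dp=[[0, -0.018, 0.1], [0, 0, 0.15], [0, 0, 0.12], [0, 0, 0.05], [0, 0, 0], [0, 0, 0]], twist=[[0, 0, 0], [0, 0, 0], [0, 0, 0], [0, 0, 0], [0, 0, 0], [0, 0, 0]], jaw=[60, 60, 60, 60, 60, 60])

```text
clock: 15.35
tcp_pos: [0.5672, -0.2133, 0.2594]
orientation: [-2.808, -1.405, 0.004]
contact_force: [-0.4, -0.7, 0.4]
grip_width: 0.0652
```

```bash
python3 - <<'E'
from h import *
from bench import r
plan(r,[.568,-.2133,.2525],53.2)
f=wristf(r);cv2.imwrite("pics/w8.png",f["color"][:,:,::-1])
E
```

```text
clock 15.35 tcp [ 0.5672 -0.2133  0.2594] yaw 53.18 zaxis [-2.9e-03  4.0e-04 -1.0e+00] w 0.0652 F [-0.37 -0.75  0.39] M [ 0.008 -0.019  0.023]
tool shift units [0.004 0.006 0.058] rows min 0.1394136392567961
twist units [-0.0012  0.0007 -0.0002] rows min 0.01953231395594538
```

View pics/w8.png

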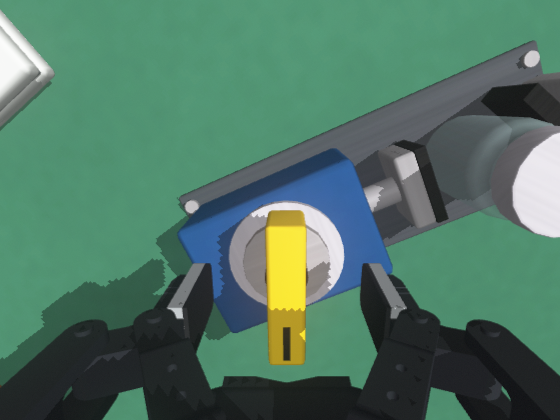

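The bar at (286,290) lies midway between the pads. I lower 7 mm and close on it.

Request:
apply_moves(dp=[[0, 0.005, 0.04], [0, 0, 0.02], [0, 0, 0], [0, 0, 0], [0, 0, 0], [0, 0, 0], [0, 0, 0], [0, 0, 0], [0, 0, 0], [0, 0, 0]], twist=[[0, 0, 0], [0, 0, 0], [0, 0, 0], [0, 0, 0], [0, 0, 0], [0, 0, 0], [0, 0, 0], [0, 0, 0], [0, 0, 0], [0, 0, 0]], jaw=[60, 60, 110, 150, 170, 185, 200, 215, 225, 230], grip_force=30)

```text
clock: 16.4
tcp_pos: [0.5683, -0.2141, 0.254]
orientation: [2.809, 1.404, -0.001]
contact_force: [-1.0, -0.7, -0.7]
grip_width: 0.0181
```

```bash
python3 - <<'E'
from h import *
from bench import r
plan(r,[.568,-.2133,.2525],53.2)
print(np.round(r.get_obs()["joints"],3))
E
```

```text
clock 16.4 tcp [ 0.5683 -0.2141  0.254 ] yaw 53.13 zaxis [ 3.0e-04 -1.4e-03 -1.0e+00] w 0.0181 F [-0.96 -0.72 -0.74] M [-0.037  0.075  0.042]
tool shift units [ 0.004 -0.006  0.013] rows min 0.034974258963895714
twist units [ 0.0005  0.0005 -0.0006] rows min 0.012462277449579763
[ 0.667  0.606 -0.553  1.813  0.415  0.84   0.839]
```

Request:
apply_moves(dp=[[0, 0, 0], [0, 0, 0]], twist=[[0, 0, 0], [0, 0, 0]], jaw=[235, 235], grip_force=30)

```text
clock: 16.6
tcp_pos: [0.5682, -0.2142, 0.254]
orientation: [2.809, 1.404, -0.001]
contact_force: [-1.0, -0.7, 0.3]
grip_width: 0.0178
```

```bash
cat > st.py <<'E'
from h import *
from bench import r
import pickle,os
def st(pic=None):
    o=r.get_obs();R=Ro.from_rotvec(o["orientation"]).as_matrix();yaw=np.degrees(np.arctan2(R[1,0],R[0,0]))
    print("t %.2f turned %.3f rad  Mz %.3f tau7 %.3f w %.4f F %s tilt %s"%(o["clock"],np.radians(53.15-yaw),o["moment"][2],o["tau"][6],o["grip_width"],np.round(o["contact_force"],1),np.round(R[:2,2],3)))
    d=R.T@(np.array([.5682,-.2138,.254])-o["tcp_pos"]);print("corr",np.round(d/.12,3))
    w=R.T@np.cross(R[:,2],[0,0,-1]);print("tilt corr",np.round(np.degrees(w)/120,4))
def avg(n=6):
    M=[]
    for i in range(n):
        r.grab_frame("top");M.append(r.get_obs()["moment"][2])
    print("held Mz",np.round(np.mean(M),3),np.round(M,3))
def jawpos(name="top"):
    f=r.grab_frame(name);P=cloud(f).reshape(-1,3)
    a=np.radians(-13.3);d=np.array([-np.sin(a),np.cos(a)]);e=np.array([d[1],-d[0]]);q=P[:,:2]-np.array([.5682,-.2135])
    X=q@e*1000;Y=q@d*1000-60
    j=(abs(P[:,2]-.046)<.004)&(Y>5)&(Y<60)&(abs(X)<24)&(Y<np.inf)
    l=(abs(P[:,2]-.095)<.004)&(Y>30)&(Y<100)&(abs(X)<35)
    print("jaw n",j.sum(),np.round(np.percentile(Y[j],[2,10,50]),1) if j.sum() else None,"lid n",l.sum(),np.round([X[l].mean(),Y[l].mean()],1) if l.sum() else None)
    return f
E
python3 -c "
from st import *
st();jawpos('top');avg(4);jawpos('scene')"
```

```text
t 16.60 turned 0.000 rad  Mz 0.000 tau7 -0.003 w 0.0178 F [-1.  -0.7  0.3] tilt [ 0.    -0.001]
corr [ 0.002 -0.002 -0.   ]
tilt corr [ 0.0005  0.0005 -0.    ]
jaw n 136 [11.4 12.9 20.2] lid n 306 [ 2.7 59.9]
held Mz 0.024 [ 0.016  0.028 -0.009  0.061]
jaw n 130 [ 9.3 10.6 19.6] lid n 201 [ 4.7 57.5]
```

Request:
apply_moves(dp=[[0, 0, 0], [0, 0, 0], [0, 0, 0], [0, 0, 0]], twist=[[0, 0, 0.03], [0, 0, 0.03], [0, 0, 0.03], [0, 0, 0.03]], jaw=[235, 235, 235, 235])

```text
clock: 17.3
tcp_pos: [0.5682, -0.2143, 0.254]
orientation: [2.967, 1.028, -0.0]
contact_force: [-0.4, -0.2, 1.5]
grip_width: 0.0181
```

```bash
python3 -c "
from st import *
st();jawpos('top')"
```

```text
t 17.30 turned 0.260 rad  Mz -0.000 tau7 0.730 w 0.0181 F [-0.4 -0.2  1.5] tilt [ 0.    -0.001]
corr [ 0.003 -0.003  0.   ]
tilt corr [0.0005 0.0003 0.    ]
jaw n 135 [11.4 12.7 20.1] lid n 305 [ 3.  59.8]
```

Request:
apply_moves(dp=[[0, 0, 0], [0, 0, 0], [0, 0, 0], [0, 0, 0]], twist=[[0, 0, 0.03], [0, 0, 0.03], [0, 0, 0.03], [0, 0, 0.03]], jaw=[235, 235, 235, 235])

```text
clock: 17.75
tcp_pos: [0.5681, -0.2143, 0.254]
orientation: [3.075, 0.638, -0.0]
contact_force: [-0.9, 0.6, 0.8]
grip_width: 0.0178
```

```bash
python3 -c "
from st import *
st();jawpos('top')"
```

```text
t 17.75 turned 0.518 rad  Mz -0.006 tau7 0.711 w 0.0178 F [-0.9  0.6  0.8] tilt [-0.    -0.001]
corr [ 0.002 -0.004 -0.   ]
tilt corr [ 0.0006  0.0003 -0.    ]
jaw n 143 [11.6 13.1 20.7] lid n 303 [ 3.1 60. ]
```

Request:
apply_moves(dp=[[0, 0, 0], [0, 0, 0], [0, 0, 0], [0, 0, 0]], twist=[[0, 0, 0.03], [0, 0, 0.03], [0, 0, 0.03], [0, 0, 0.03]], jaw=[235, 235, 235, 235])

```text
clock: 18.2
tcp_pos: [0.5681, -0.2143, 0.254]
orientation: [3.13, 0.244, -0.001]
contact_force: [-0.8, -0.7, 0.9]
grip_width: 0.0182
```

```bash
python3 -c "
from st import *
st();jawpos('top')"
```

```text
t 18.20 turned 0.772 rad  Mz 0.032 tau7 0.697 w 0.0182 F [-0.8 -0.7  0.9] tilt [-0.    -0.002]
corr [ 0.002 -0.004  0.   ]
tilt corr [0.0008 0.0003 0.    ]
jaw n 135 [11.4 12.8 19.9] lid n 301 [ 3.  59.8]
```

Request:
apply_moves(dp=[[0, 0, 0], [0, 0, 0], [0, 0, 0], [0, 0, 0]], twist=[[0, 0, 0.03], [0, 0, 0.03], [0, 0, 0.03], [0, 0, 0.03]], jaw=[235, 235, 235, 235])

```text
clock: 18.65
tcp_pos: [0.568, -0.2143, 0.254]
orientation: [3.136, -0.148, -0.001]
contact_force: [-0.6, -1.0, 1.0]
grip_width: 0.0179
```

```bash
python3 -c "
from st import *
st();jawpos('top');avg(4)"
```

```text
t 18.65 turned 1.022 rad  Mz 0.070 tau7 0.563 w 0.0179 F [-0.6 -1.   1. ] tilt [-0.001 -0.002]
corr [ 0.001 -0.004 -0.   ]
tilt corr [0.001  0.0002 0.    ]
jaw n 140 [11.9 13.6 20.9] lid n 303 [ 3. 60.]
held Mz 0.034 [-0.015  0.041  0.074  0.038]
```

Request:
apply_moves(dp=[[0, 0, 0], [0, 0, 0], [0, 0, 0], [0, 0, 0]], twist=[[0, 0, 0.03], [0, 0, 0.03], [0, 0, 0.03], [0, 0, 0.03]], jaw=[235, 235, 235, 235])

```text
clock: 19.3
tcp_pos: [0.5679, -0.2144, 0.254]
orientation: [3.094, -0.536, -0.001]
contact_force: [-0.8, 0.2, 0.4]
grip_width: 0.0178
```

```bash
python3 -c "
from st import *
st();f=jawpos('top');avg(2)
cv2.imwrite('pics/t9.png',cv2.resize(f['color'][160:240,275:395],None,fx=5,fy=5,interpolation=2)[:,:,::-1])"
```

```text
t 19.30 turned 1.271 rad  Mz 0.102 tau7 0.581 w 0.0178 F [-0.8  0.2  0.4] tilt [-0.001 -0.001]
corr [ 0.001 -0.005 -0.   ]
tilt corr [ 0.0007  0.0001 -0.    ]
jaw n 137 [14.9 16.5 23.6] lid n 302 [ 3.  59.9]
held Mz 0.052 [0.043 0.06 ]
```

View pics/t9.png

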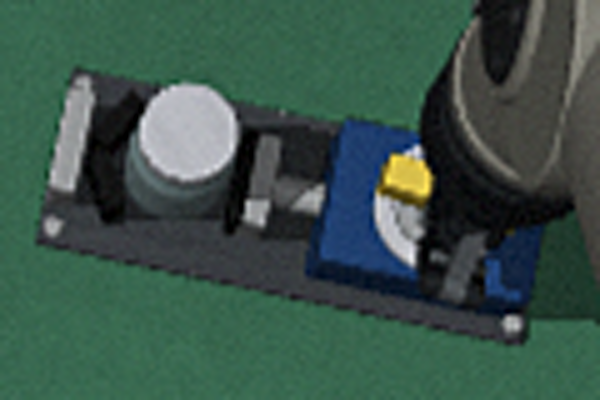

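The jaw moved 3.5 mm, so the drive began at about 0.98 rad and I expect the pinch near 2.0 rad. I continue.

Request:
apply_moves(dp=[[0, 0, 0], [0, 0, 0], [0, 0, 0], [0, 0, 0]], twist=[[0, 0, 0.03], [0, 0, 0.03], [0, 0, 0.03], [0, 0, 0.03]], jaw=[235, 235, 235, 235])

```text
clock: 19.85
tcp_pos: [0.5679, -0.2144, 0.254]
orientation: [3.006, -0.91, -0.001]
contact_force: [-1.8, -0.0, 1.3]
grip_width: 0.0179
```

```bash
python3 -c "
from st import *
st();f=jawpos('top')"
```

```text
t 19.85 turned 1.516 rad  Mz 0.154 tau7 0.561 w 0.0179 F [-1.8 -0.   1.3] tilt [-0.001 -0.001]
corr [-0.    -0.006 -0.   ]
tilt corr [0.0007 0.0001 0.    ]
jaw n 141 [17.9 19.3 26.7] lid n 304 [ 3.  59.8]
```

Request:
apply_moves(dp=[[0, 0, 0], [0, 0, 0], [0, 0, 0]], twist=[[0, 0, 0.025], [0, 0, 0.025], [0, 0, 0.025]], jaw=[235, 235, 235])

```text
clock: 20.2
tcp_pos: [0.5678, -0.2144, 0.254]
orientation: [2.926, -1.139, -0.001]
contact_force: [-1.2, -0.1, 0.9]
grip_width: 0.0179
```

```bash
python3 -c "
from st import *
st();f=jawpos('top')"
```

```text
t 20.20 turned 1.670 rad  Mz 0.084 tau7 0.430 w 0.0179 F [-1.2 -0.1  0.9] tilt [-0.001 -0.001]
corr [-0.001 -0.006 -0.   ]
tilt corr [0.0007 0.0001 0.    ]
jaw n 139 [19.5 20.8 28.3] lid n 300 [ 2.8 62.1]
```

The jar is now sliding along with the jaw (lid at y 62).

Request:
apply_moves(dp=[[0, 0, 0], [0, 0, 0], [0, 0, 0]], twist=[[0, 0, 0.025], [0, 0, 0.025], [0, 0, 0.025]], jaw=[235, 235, 235])

```text
clock: 20.55
tcp_pos: [0.5678, -0.2143, 0.254]
orientation: [2.831, -1.359, -0.001]
contact_force: [-1.2, -0.3, 0.9]
grip_width: 0.0181
```

```bash
python3 -c "
from st import *
st();f=jawpos('top')"
```

```text
t 20.55 turned 1.823 rad  Mz 0.176 tau7 0.423 w 0.0181 F [-1.2 -0.3  0.9] tilt [-0.001 -0.001]
corr [-0.002 -0.005 -0.   ]
tilt corr [0.0008 0.0001 0.    ]
jaw n 140 [21.3 23.  30.5] lid n 306 [ 2.9 63.7]
```

Now finer steps, about 0.04 rad per call, reading torque while turning.

Request:
apply_moves(dp=[[0, 0, 0], [0, 0, 0]], twist=[[0, 0, 0.015], [0, 0, 0.015]], jaw=[235, 235])

```text
clock: 20.8
tcp_pos: [0.5678, -0.2143, 0.254]
orientation: [2.787, -1.447, -0.001]
contact_force: [-0.3, -0.1, 2.2]
grip_width: 0.018
```

```bash
python3 -c "
from st import *
st();f=jawpos('top')"
```

```text
t 20.80 turned 1.885 rad  Mz 0.292 tau7 0.045 w 0.0180 F [-0.3 -0.1  2.2] tilt [-0.001 -0.001]
corr [-0.002 -0.005 -0.   ]
tilt corr [0.0008 0.     0.    ]
jaw n 138 [21.4 23.1 30.2] lid n 304 [ 3.3 64.1]
```

Request:
apply_moves(dp=[[0, 0, 0], [0, 0, 0]], twist=[[0, 0, 0.015], [0, 0, 0.015]], jaw=[235, 235])

```text
clock: 21.05
tcp_pos: [0.5678, -0.2143, 0.254]
orientation: [2.737, -1.539, -0.001]
contact_force: [-1.5, -0.8, 2.1]
grip_width: 0.0181
```

```bash
python3 -c "
from st import *
st();f=jawpos('top')"
```

```text
t 21.05 turned 1.952 rad  Mz 0.345 tau7 0.081 w 0.0181 F [-1.5 -0.8  2.1] tilt [-0.002 -0.001]
corr [-0.002 -0.005 -0.   ]
tilt corr [0.0009 0.     0.    ]
jaw n 134 [21.7 23.4 30.8] lid n 301 [ 3.1 64.1]
```

```bash
python3 -c "
from st import *
avg(6);jawpos('top')"
```

```text
held Mz 0.24 [0.228 0.251 0.24  0.269 0.257 0.195]
jaw n 140 [21.8 23.1 30.8] lid n 306 [ 2.8 64.1]
```

Request:
apply_moves(dp=[[0, 0, 0], [0, 0, 0]], twist=[[0, 0, 0.012], [0, 0, 0.012]], jaw=[235, 235])

```text
clock: 21.65
tcp_pos: [0.5678, -0.2143, 0.254]
orientation: [2.697, -1.608, -0.001]
contact_force: [-1.8, -0.6, 2.0]
grip_width: 0.0179
```

```bash
python3 -c "
from st import *
st();avg(4);jawpos('top');print(np.round(r.get_obs()['joints'],3))"
```

```text
t 21.65 turned 2.003 rad  Mz 0.272 tau7 0.026 w 0.0179 F [-1.8 -0.6  2. ] tilt [-0.001 -0.001]
corr [-0.002 -0.005 -0.   ]
tilt corr [0.0008 0.     0.    ]
held Mz 0.247 [0.254 0.232 0.275 0.228]
jaw n 141 [21.6 23.1 30.8] lid n 303 [ 2.9 64.2]
[ 0.307  0.543 -0.066  1.839  0.051  0.762 -0.859]
```

The torque stays flat at about 0.30 while turning (0.24 held), and the jaw and jar stand still over the last ~0.13 rad. The clutch is slipping, so I stop and let go.

Request:
apply_moves(dp=[[0, 0, 0], [0, 0, 0], [0, 0, 0], [0, 0, 0], [0, 0, 0], [0, 0, -0.1], [0, 0, -0.2], [0, 0, -0.3], [0, 0, -0.3], [0, 0, -0.2], [0, 0, 0], [0, 0, 0]], twist=[[0, 0, 0], [0, 0, 0], [0, 0, 0], [0, 0, 0], [0, 0, 0], [0, 0, 0], [0, 0, 0], [0, 0, 0], [0, 0, 0], [0, 0, 0], [0, 0, 0], [0, 0, 0]], jaw=[190, 160, 120, 80, 60, 60, 60, 60, 60, 60, 60, 60])

```text
clock: 23.1
tcp_pos: [0.568, -0.2139, 0.3952]
orientation: [-2.698, 1.608, -0.002]
contact_force: [-0.3, -0.8, -1.0]
grip_width: 0.0653
```

```bash
python3 -c "
from st import *
st();jawpos('top');f=wristf(r);cv2.imwrite('pics/w10.png',f['color'][:,:,::-1])
P=cloud(f).reshape(-1,3);m=(abs(P[:,2]-.096)<.005)&(np.hypot(P[:,0]-.5968,P[:,1]+.0927)<.04);q=P[m];A=np.c_[q[:,:2]-q[:,:2].mean(0),np.ones(len(q))];print('lid',len(q),q.mean(0),'slope',np.linalg.lstsq(A,q[:,2],rcond=None)[0][:2]) if len(q) else 0
s=r.grab_frame('scene');cv2.imwrite('pics/s10.png',cv2.resize(s['color'][150:290,180:350],None,fx=4,fy=4)[:,:,::-1])"
```

```text
t 23.10 turned 2.002 rad  Mz -0.011 tau7 0.003 w 0.0653 F [-0.3 -0.8 -1. ] tilt [0.001 0.   ]
corr [-0.000e+00 -1.000e-03  1.177e+00]
tilt corr [-0.0006 -0.0002  0.    ]
jaw n 139 [21.2 23.1 30.1] lid n 303 [ 3.  63.9]
lid 3030 [ 0.59949064 -0.09480688  0.09458271] slope [-0.00169895  0.00571021]
```

View pics/s10.png

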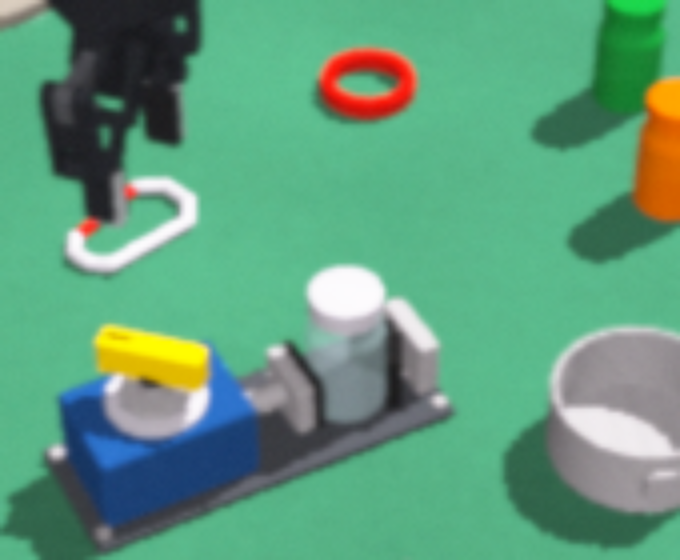

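View pics/w10.png

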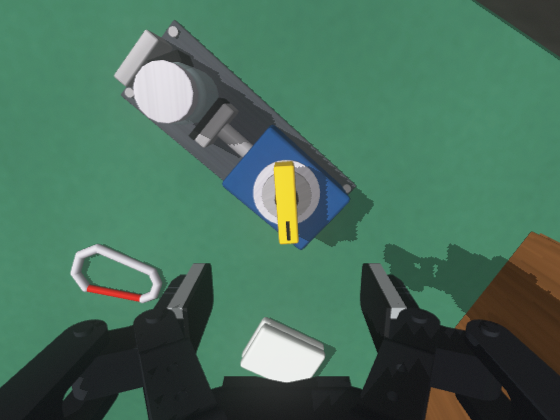

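Both views show the jar upright against jaw and V (scene crop (345,345), wrist (163,90)). The handle is free, and carabiner, ring and tiers are undisturbed. I hand it in.

```bash
python3 -c "
from bench import r
print(r.hand_in())"
```

```text
the job is handed in; nothing more can be done
None
```

The clear jar stands upright in the clamp, gripped between the jaw and the V. I stopped turning the handle while the clutch was slipping, let go and handed the job in at about 23 s.

- **Placing:** I gripped the jar by its body at the 20 N setting and set it on the base plate about 2 mm from the seat. As it touched down, one reading showed a 30 N push, which is higher than I wanted. I relaxed that before opening the fingers, and the jar stood free.
- **Turning:** I turned the handle 2.0 rad clockwise in one grasp. The jaw began to move at about 1.0 rad. From about 1.87 rad the torque stayed near 0.30 N m while turning (readings 0.27 to 0.35) and about 0.24 N m when held. Jaw and jar stood still through that, so I put the slip at about 0.13 of the 0.5 rad allowed.
- **Last checks:** After I let go, the jaw stayed about 10 mm forward and the lid had moved about 4 mm towards the V. The lid was level to about 0.3 degrees. The robot touched nothing, and the other things visible in the last two pictures looked undisturbed.
- **Disagreement:** The lid measured about 3 mm off the clamp's centre line even after the pinch. The plate and V measured 1 to 1.5 mm off the same way, so I take part of that as measuring error.

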